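# Unhitch a fixture arm from its ball and hold it up

### The job

Unhitch the clamping arm on the grey fixture so that a colleague can take the steel insert from under it: pull the spring latch's upright tab fully sideways (towards the side where the spring rod sticks out), lift the arm's nose off the ball, and finish still holding the arm up in the gripper, steady, with the nose about 80 mm above the ball. Do not let go at the end, and leave the insert and the other things on the bench where they are.

Things in the scene. Friction and masses are not known exactly. Their poses are not given: they have to be found in the camera images.
- hitch: Fixture, fixed to the bench: grey base plate 340 x 110 x 14 mm with a ball stud near one end (x = -120 mm, nearer the robot) and the arm's pivot near the other (x = +130 mm). Origin: centre of the plate's underside. x from ball to pivot, y to the left looking that way, z up. Yaw within 0.6 rad of the robot's axes.
- ball (a point): Centre of the fixed steel ball, 32 mm in diameter on a 12 mm neck, 64 mm above the bench; the axes are the fixture's.
- tongue: Clamping arm: aluminium bar 40 mm wide; its nose, a grey 52 mm square coupler (top 91 mm high), caps the ball. Origin on the pivot axis, 64 mm high, 250 mm from the ball; axes as the fixture's when down. Swings about its own y only: a positive turn lifts the nose in an arc about the pivot, stop at 0.6 rad. About 0.75 kg; falls if let go. With the latch shut the nose lifts only 1 mm.
- socket (a point): Point of the arm's nose that coincides with the ball centre while the arm is down; it turns with the arm.
- pull_tab (a point): Centre of the upright steel tab on the nose: 12 mm thick (y), 26 mm wide (x), 42 mm tall, 98 to 140 mm above the bench; at first 55 mm straight above the ball centre. It stands on the latch's flat slide (top at 98 mm, from 10 mm on the -y side to 39 mm on the +y side). Moves with the latch, tilts with the arm (0.33 rad at 80 mm lift). A spring rod, below 77 mm, sticks out of the nose towards +y.
- latch (a joint): Sideways travel of the latch along the arm's y, in m: 0 = shut (its fork is under the ball), 0.026 = stop, pulled towards the fixture's +y (left, seen from the robot). The ball is free from 0.019. A spring of about 4 N (shut) to 8 N (at the stop) shuts it again when let go.
- insert: Steel mould insert, 50 x 40 x 30 mm, loose in the low nest on the base plate under the arm's bar, seated 14 mm above the bench. Origin: centre of its underside. To be left alone.
- mould_block: Loose steel block with three round pockets, 100 x 85 x 42 mm, beside the fixture. Origin: centre of its underside. To be left alone.
- rod_jar: Loose closed metal jar, 54 mm in diameter, 75 mm tall, beside the fixture. Origin: centre of its underside. To be left alone.
- scraper: Loose hand tool shaped like a screwdriver, 170 mm long, black handle, lying on the bench. Origin: under its middle. To be left alone.

How it is judged:
By the outcome, as a careful person would: the job done as asked, in the order asked, and still so for the second after the job is handed in, while the arm keeps its last pose, push and grip.
It also fails if it takes over 32 s, if anything falls off the work surface, if the arm or the gripper's body presses on something with over 40 N, if the wrist force passes 120 N, or if a joint passes its speed limit or range.

### The arm

A 6-joint arm with a two-finger parallel gripper is mounted at the origin on the work surface. World frame = base frame: x ahead of the robot, y to its left, z up, the work surface at z = 0. Lengths are in m, angles in rad, forces in N, time in s.
With the tool pointing down it reaches from about 0.35 to 1 m from the base axis. Payload 7.1 kg.
Tool frame: the origin (TCP) lies at the very end of the fingers, on their centre line; the grasp point (between the pads) lies 19 mm behind it; z points along the fingers, y is the line along which they close (so a half turn about z gives the same grasp; the last joint's range is limited). The gripper opens to 85 mm and grips with 20 to 120 N. Pads are 22 mm wide; open, the fingers measure 114 mm over their backs; the gripper's body (76 mm by 85 mm) begins 54 mm behind the grasp point. The pads swing forward as they close: fully open they stand 13 mm farther back than shut.
Start: joints at [-1.359, 0.423, 1.63, -0, 1.089, -0.019], TCP at [0.143, -0.608, 0.231] pointing down, gripper open.
Joint ranges: [-3, 3], [-0.9, 2.11], [0.09, 2.58], [-1.31, 4.45], [0.11, 2.69], [-2.54, 2.54]. Speed limits (rad/s): [2.39, 2.39, 3.01, 3.14, 3.14, 3.14].

### API

Orientations are given as a unit quaternion [x, y, z, w].
In Python, from workcell import robot gives the robot as it stands.
- The arm moves only by the tool carry_out, never from a script. Its argument "commands" is text: rows parted by semicolons, each of 4 numbers parted by spaces: the shift along the world's x, y, z in mm, then the turn about the world's z in rad. In form: tx ty tz roll; .... A call has 1 to 20 rows; each row is the pose to reach, as a shift and turn from the pose commanded when the call began; what a row does not reach only later rows make up. A row lasts 1/12 s, in which the tool goes at most 41.7 mm and 7.16 degrees, less where a joint would pass 70% of its speed; a pose out of reach is approached as far as the arm can. A call with a gripper value outside its range is refused whole. "fingers" is the closure, from -1 (fully open) to 1 (shut), set as the call begins (left out, the last holds). The fingers move at their own pace and stop on an object; "newtons" is the grip in N (left out, the last holds). Time passes only in rows, so rows that repeat a pose let the fingers close. It gives the time, the measured TCP pose, the force, the opening and the grip force at its end, in the units of the state.
- robot.state(): the state, without advancing time (a new reading comes with each control period).
- robot.read_camera(name): name is "scene" or "side" or "wrist"; returns a dict with "img" (420x560x3 uint8, red, green, blue), "depth" (420x560 float32, m along the optical axis (not along the pixel's ray), 0 where there is no reading), "K" (3x3 intrinsics, pixels), "k1" (the pictures are not rectified: a ray, as slopes to the right and down, at radius r is drawn at 1 + k1 r^2 times it, then the intrinsics apply), "R" (3x3) and "t" (3): a world point X has camera coordinates R X + t; the wrist camera has in their place "T_tool_cam" (4x4, takes a point from camera to tool coordinates, whose origin is the TCP and whose axes are the flange's). Camera axes: x right, y down, z forward; pixel columns grow to the right and rows downward; lengths in m; the calibration is good to about 2 mm. A picture is of the moment at which its call begins: read the wrist's pose just before it.
- robot.sign_off(): hands the job in; it is judged then, once.
Trained networks look in the newest picture that a camera, given by its name, has taken for a name from the list of things; names that differ only in an ending like _2 or _b are one class to them, and where a whole thing is asked for, a point or a joint stands for the part that bears it (a point fixed in the world has none). Each returns a list of dicts, best first, with "score" (0 to 1); they miss things now and then, are a little off and sometimes report something else, mostly with a low value. They report only what shows in the picture. A call takes as long as a camera call.
- robot.find_in(camera, target): "xyz" ([x, y, z] in m, in world coordinates, good to about 4 mm: the middle of the surface that is visible of it).
- robot.trace(camera, target): "region" (420x560 bool, what is visible of it).
- robot.spot_point(camera, target): "xyz" ([x, y, z] in m, in world coordinates, good to about 4 mm: a listed point, or the origin of a listed thing).
The state is a dict: "time": time; "joints": joint angles; "qvel": joint speeds; "joint_torque": joint torques, N m; "eef_pos": TCP position; "ee_rot": TCP orientation; "wrist_force": force on the tool from outside, world axes, zero at the start; "ft_torque": the same for the moment, N m; "gripper_width": finger opening in m; "grip_force": force on a finger pad.
Only numpy, scipy, OpenCV 4.12 (cv2) and the standard library are available. Lean on these libraries where they do the work, as an engineer would, in place of code of your own. Each camera call takes 0.05 s, during which the arm holds its last target. There are 200 camera calls.

## Working session

There is one attempt and no reset: what is moved stays moved. The work goes in short steps, Python scripts to look and compute and a tool call to move; the robot and the scene stay as the last step left them, time stands still between calls to the robot, and variables do not carry over. Pictures are saved under pics/ and viewed, at most 10 in all, crops included, and the job is handed in when it is done.

Besides the shell and the picture viewer there is one more tool, called after "Emit:" as a command line: name --argument value ..., lists and objects as JSON in quotes. carry_out: Moves the arm, as the interface text tells. Its arguments: {"type":"object","properties":{"commands":{"type":"string"},"fingers":{"type":"number"},"newtons":{"type":"number"}},"required":["commands"]}

```bash
mkdir -p pics; ls
python3 - <<'E'
from workcell import robot
import cv2,numpy as np
s=robot.state();print(s['time'],s['eef_pos'],s['ee_rot'],s['gripper_width'],s['wrist_force'])
ims=[]
for c in ['scene','side']:
    d=robot.read_camera(c);ims.append(d['img'])
    print(c,d['R'].round(3).tolist(),d['t'].round(3).tolist())
    for n in ['hitch','ball','tongue','socket','pull_tab','insert','mould_block','rod_jar','scraper']:
        print(n,[(np.round(r['xyz'],4).tolist(),round(r['score'],2)) for r in robot.spot_point(c,n)[:2]],[(np.round(r['xyz'],4).tolist(),round(r['score'],2)) for r in robot.find_in(c,n)[:1]] if n in('pull_tab','rod_jar') else '')
im=np.hstack(ims)[:,:,::-1]
cv2.imwrite('pics/a.png',cv2.resize(im,(800,300),interpolation=cv2.INTER_AREA))
print(robot.state()['time'])
E
```

```text
pics
0.0 [ 0.14288889 -0.60787427  0.23053129] [ 9.93348632e-01  1.15142821e-01 -7.80746032e-05 -7.87127830e-04] 0.08526978999073456 [ 0.00328008  1.39965383 -0.14983868]
scene [[0.699, 0.715, 0.013], [0.533, -0.508, -0.677], [-0.477, 0.48, -0.736]] [-0.457, -0.286, 1.282]
hitch [([0.6169, 0.068, 0.0024], 0.6)] 
ball [([0.5034, 0.0856, 0.0603], 0.91)] 
tongue [([0.7498, 0.0486, 0.0681], 0.78), ([0.5929, -0.0701, 0.0014], 0.66)] 
socket [([0.5019, 0.0839, 0.0638], 0.84)] 
pull_tab [([0.4987, 0.0871, 0.1206], 0.9), ([0.5854, -0.1698, -0.0035], 0.41)] [([0.5073, 0.0862, 0.098], 0.88)]
insert [([0.6383, 0.0605, 0.0145], 0.54)] 
mould_block [([0.6426, 0.237, 0.0013], 0.69)] 
rod_jar [([0.5907, -0.0713, 0.0001], 0.56)] [([0.6058, -0.0766, 0.0576], 0.81)]
scraper [([0.5879, -0.171, 0.0012], 0.85)] 
side [[-0.881, -0.472, 0.013], [-0.314, 0.566, -0.762], [0.353, -0.676, -0.647]] [0.587, 0.258, 0.676]
hitch [([0.6237, 0.0626, 0.0002], 0.75)] 
ball [([0.5037, 0.0863, 0.0616], 0.82)] 
tongue [([0.7492, 0.04, 0.0648], 0.78)] 
socket [([0.4993, 0.0906, 0.0652], 0.69)] 
pull_tab [([0.5016, 0.0854, 0.1238], 0.93), ([0.5952, -0.0749, 0.0019], 0.26)] [([0.5024, 0.1036, 0.0994], 0.68)]
insert [([0.6373, 0.063, 0.0121], 0.73)] 
mould_block [([0.6453, 0.2409, 0.0024], 0.84)] 
rod_jar [([0.5942, -0.0734, 0.0012], 0.62)] [([0.5869, -0.0545, 0.0502], 0.96)]
scraper [([0.5869, -0.1708, -0.001], 0.97)] 
1.2
```

View pics/a.png

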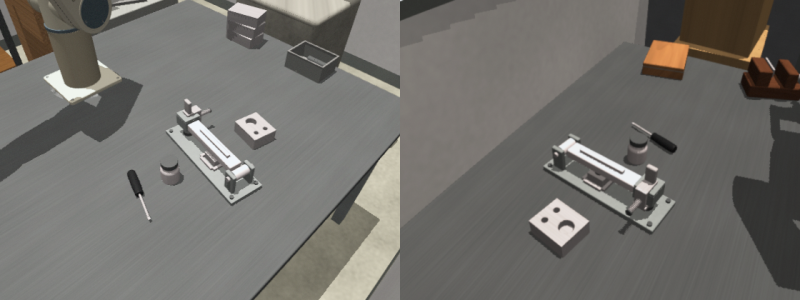

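The side view shows the fixture with its tab at about (652,172), the spring rod towards +y and the jar clear of the fixture. From the networks, the ball is at about (0.502, 0.087), the pivot at (0.7495, 0.044), and the yaw about -0.17. I'll move above the tab first.

Emit:
carry_out --commands "40 60 0 -0.05; 60 110 0 -0.1; 78 150 0 -0.15; 96 185 0 -0.2; 115 222 0 -0.25; 134 260 0 -0.3; 153 297 0 -0.35; 172 334 0 -0.4; 191 371 0 -0.4; 210 408 0 -0.4; 229 445 0 -0.4; 248 482 0 -0.4; 267 519 0 -0.4; 286 556 0 -0.4; 305 593 0 -0.4; 324 630 0 -0.4; 343 667 0 -0.4; 357 694 0 -0.4; 357 694 0 -0.4; 357 694 0 -0.4" --fingers -1

```text
time: 2.87
eef_pos: [0.5028, 0.0901, 0.2318]
ee_rot: [0.997, -0.083, 0.001, -0.001]
wrist_force: [0.3, 0.1, -0.2]
gripper_width: 0.0854
grip_force: 0.0
```

```bash
cat > h.py <<'E'
from workcell import robot
import cv2,numpy as np
from scipy.spatial.transform import Rotation as Ro
def wpose():
    s=robot.state();T=np.eye(4);T[:3,:3]=Ro.from_quat(s['ee_rot']).as_matrix();T[:3,3]=s['eef_pos'];return T
def cloud(d,T=None):
    K=d['K'];v,u=np.mgrid[:420,:560]
    p=np.stack([(u-K[0,2])/K[0,0],(v-K[1,2])/K[1,1]],-1);q=p.copy()
    for _ in range(6): q=p/(1+d['k1']*(q**2).sum(-1,keepdims=True))
    X=np.concatenate([q,np.ones(q.shape[:2]+(1,))],-1)*d['depth'][...,None]
    if T is None: return (X-d['t'])@d['R']
    M=T@d['T_tool_cam'];return X@M[:3,:3].T+M[:3,3]
E
python3 - <<'E'
from h import *
print(robot.state()['eef_pos'],robot.state()['ee_rot'],robot.state()['joints'].round(2) if hasattr(robot.state()['joints'],'round') else '')
T=wpose();d=robot.read_camera('wrist');X=cloud(d,T)
print(d['T_tool_cam'].round(3).tolist())
cv2.imwrite('pics/w.png',d['img'][:,:,::-1])
for n in ['ball','tongue','pull_tab','hitch','socket']: print(n,[(np.round(r['xyz'],4).tolist(),round(r['score'],2)) for r in robot.spot_point('wrist',n)[:1]])
m=(d['depth']>0)&(X[...,2]>.115)&(X[...,2]<.15)&(abs(X[...,0]-.502)<.04)&(abs(X[...,1]-.087)<.04)
P=X[m]
print(len(P))
if len(P)>20:
    print(P[:,2].max()); top=P[P[:,2]>np.percentile(P[:,2],90)-.004]
    print(len(top),top.mean(0),cv2.minAreaRect((top[:,:2]*1000).astype(np.float32)))
# base plate yaw from edges of bar: points at z 0.07..0.095
for c in ['scene','side']:
    d=robot.read_camera(c);X=cloud(d)
    m=(d['depth']>0)&(abs(X[...,0]-.63)<.25)&(abs(X[...,1]-.065)<.12)&(abs(X[...,2]-.014)<.004)
    a=cv2.minAreaRect((X[m][:,:2]*1000).astype(np.float32)); print(c,m.sum(),a)
E
```

```text
[0.50284216 0.0900986  0.23180079] [ 9.96582529e-01 -8.25845099e-02  1.48133333e-03 -9.31051895e-04] [0.15 0.25 1.88 0.   1.   1.89]
[[0.001, -0.949, -0.315, 0.08], [1.0, 0.001, -0.001, 0.001], [0.001, -0.315, 0.949, -0.142], [0.0, 0.0, 0.0, 1.0]]
ball [([0.5034, 0.0826, 0.0633], 0.6)]
tongue []
pull_tab [([0.5013, 0.0838, 0.1173], 0.59)]
hitch [([0.6175, 0.0665, 0.0005], 0.58)]
socket [([0.4966, 0.0878, 0.0681], 0.8)]
469
0.1405358920370754
388 [0.5016472  0.08469782 0.13843271] ((501.2262268066406, 84.76734924316406), (11.309300422668457, 25.034759521484375), 81.29410552978516)
scene 3052 ((628.9210205078125, 40.84700012207031), (342.4140625, 219.61634826660156), 23.205171585083008)
side 4569 ((613.4976196289062, 33.01886749267578), (183.87741088867188, 341.19049072265625), 80.8289566040039)
```

View pics/w.png

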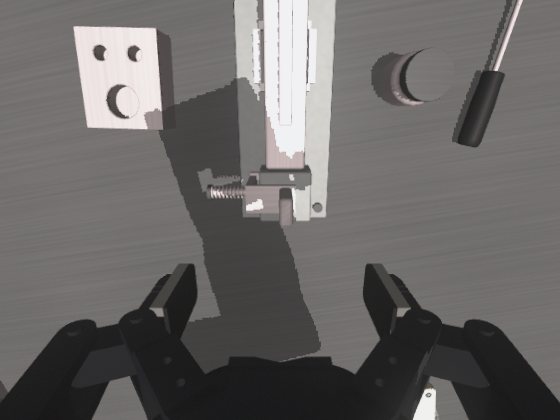

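The wrist picture shows the tab at (286,207), the spring rod to the left (+y), and the gripper yaw matching the fixture. I'll lower over the tab.

Emit:
carry_out --commands "-1 -5 -20 0; -1 -5 -50 0; -1 -5 -80 0; -1 -5 -105 0; -1 -5 -115 0; -1 -5 -120 0; -1 -5 -120 0; -1 -5 -120 0"

```text
time: 3.93
eef_pos: [0.4998, 0.0805, 0.1123]
ee_rot: [0.996, -0.085, 0.001, -0.0]
wrist_force: [0.2, 0.1, 0.1]
gripper_width: 0.0856
grip_force: 0.0
```

Emit:
carry_out --commands "1 4 -4 0; 2 4 -7 0; 2 4 -7 0; 2 4 -7 0"

```text
time: 4.27
eef_pos: [0.5013, 0.0848, 0.1047]
ee_rot: [0.996, -0.084, 0.0, -0.0]
wrist_force: [-0.3, -0.1, -0.6]
gripper_width: 0.0854
grip_force: 0.0
```

Emit:
carry_out --commands "0 0 0 0; 0 0 0 0; 0 0 0 0; 0 0 0 0; 0 0 0 0; 0 0 0 0; 0 0 0 0; 0 0 0 0; 0 0 0 0; 0 0 0 0; 0 0 0 0; 0 0 0 0" --fingers 1 --newtons 50

```text
time: 5.27
eef_pos: [0.5011, 0.0853, 0.1045]
ee_rot: [0.996, -0.084, 0.0, -0.0]
wrist_force: [0.4, 5.4, 0.4]
gripper_width: 0.0115
grip_force: 50.0
```

Emit:
carry_out --commands "1 4 0 0; 1 8 0 0; 2 12 0 0; 3 16 0 0; 3 20 0 0; 4 22 0 0; 4 24 0 0; 4 24 0 0; 4 24 0 0; 4 24 0 0"

```text
time: 6.1
eef_pos: [0.5048, 0.1079, 0.1045]
ee_rot: [0.996, -0.084, -0.0, 0.001]
wrist_force: [-1.1, -7.7, 5.6]
gripper_width: 0.0112
grip_force: 50.8
```

Emit:
carry_out --commands "0 1 0 0; 0 2 0 0; 0 3 0 0; 0 3 0 0; 0 3 0 0; 0 3 0 0"

```text
time: 6.6
eef_pos: [0.5053, 0.1108, 0.1045]
ee_rot: [0.996, -0.084, 0.0, 0.001]
wrist_force: [0.0, -8.4, 4.1]
gripper_width: 0.0114
grip_force: 50.6
```

Run:
```python
from h import *
ims=[]
for c in ['scene','side']:
    d=robot.read_camera(c)
    X=[0.505,.11,.1]; p=d['R']@np.array(X)+d['t']; u=d['K']@(p/p[2]); u=u[:2].astype(int)
    x0=max(0,min(460,u[0]-50));y0=max(0,min(320,u[1]-50))
    ims.append(cv2.resize(d['img'][y0:y0+100,x0:x0+100],(400,400)))
    print([(np.round(r['xyz'],4).tolist(),round(r['score'],2)) for r in robot.spot_point(c,'pull_tab')[:1]])
cv2.imwrite('pics/b.png',np.hstack(ims)[:,:,::-1])
s=robot.state();print(s['wrist_force'],s['eef_pos'])
```

```text
[([0.5009, 0.1119, 0.1157], 0.67)]
[([0.5071, 0.1091, 0.12], 0.88)]
[ 0.55379535 -8.25754924  4.87305769] [0.505263   0.11078714 0.10449863]
```

View pics/b.png

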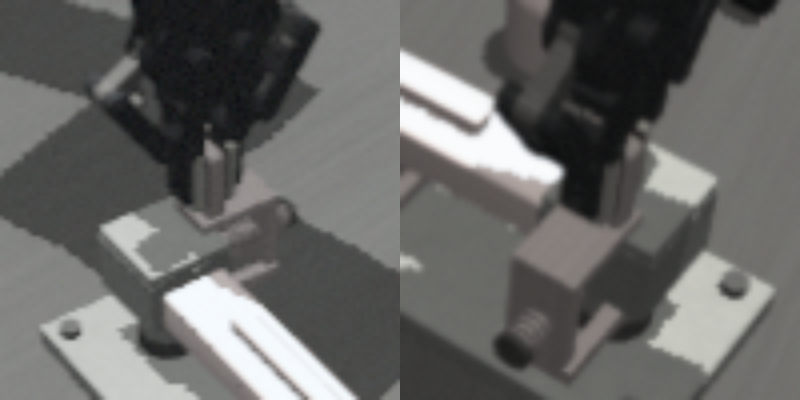

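The crops show the latch out, with the tab at about (210,190) gripped just above the slide, and the 8 N force matches the spring at its stop. I'll lift along the arc.

Emit:
carry_out --commands "1 0 3 0; 2 0 6 0; 2 0 9 0; 3 -1 12 0; 4 -1 15 0; 5 -1 18 0; 6 -1 22 0; 7 -1 25 0; 7 -1 25 0; 7 -1 25 0"

```text
time: 7.63
eef_pos: [0.5113, 0.1094, 0.1281]
ee_rot: [0.996, -0.084, -0.001, 0.001]
wrist_force: [3.6, -8.5, -10.2]
gripper_width: 0.0114
grip_force: 48.6
```

Emit:
carry_out --commands "1 0 3 0; 2 0 6 0; 3 -1 9 0; 5 -1 12 0; 6 -1 15 0; 7 -1 18 0; 8 -1 21 0; 10 -2 24 0; 11 -2 27 0; 12 -2 30 0; 14 -2 33 0; 15 -3 36 0; 17 -3 39 0; 18 -3 41 0; 20 -3 44 0; 21 -4 47 0; 23 -4 50 0; 25 -4 52 0; 25 -4 52 0; 25 -4 52 0" --newtons 65

```text
time: 9.3
eef_pos: [0.5339, 0.1053, 0.179]
ee_rot: [0.996, -0.084, -0.004, 0.002]
wrist_force: [-2.0, -7.9, -8.3]
gripper_width: 0.0109
grip_force: 63.6
```

Run:
```python
from h import *
ims=[]
for c in ['scene','side']:
    d=robot.read_camera(c)
    p=d['R']@np.array([0.53,.1,.15])+d['t']; u=d['K']@(p/p[2]); u=u[:2].astype(int)
    x0=max(0,min(410,u[0]-75));y0=max(0,min(270,u[1]-75))
    ims.append(cv2.resize(d['img'][y0:y0+150,x0:x0+150],(400,400)))
    for n in ['pull_tab','socket','ball','insert','tongue','rod_jar','mould_block','scraper']: print(n,[(np.round(r['xyz'],4).tolist(),round(r['score'],2)) for r in robot.spot_point(c,n)[:1]])
    # bar pitch: depth points on tongue region, fixture frame
    r=robot.trace(c,'tongue')
    if r:
        P=cloud(d)[r[0]['region']&(d['depth']>0)]-[.7495,.044,.064]
        f=P[:,0]*.986-P[:,1]*.167; g=P[:,0]*.167+P[:,1]*.986
        for lo in (-.2,-.16,-.12,-.08,-.04):
            k=(abs(f-lo)<.01)&(abs(g)<.02)
            if k.sum()>5: print(lo,k.sum(),np.percentile(P[k,2],[50,80,95]).round(4))
cv2.imwrite('pics/c.png',np.hstack(ims)[:,:,::-1])
s=robot.state();print(s['time'],s['wrist_force'],s['eef_pos'],s['ft_torque'])
```

```text
pull_tab [([0.5285, 0.1057, 0.1907], 0.61)]
socket [([0.5149, 0.0783, 0.138], 0.6)]
ball [([0.5018, 0.086, 0.06], 0.77)]
insert [([0.6369, 0.0597, 0.0113], 0.87)]
tongue [([0.7475, 0.0466, 0.0684], 0.93)]
rod_jar [([0.5911, -0.069, 0.0001], 0.92)]
mould_block [([0.6445, 0.2361, 0.002], 0.78)]
scraper [([0.5881, -0.1728, 0.0004], 0.95)]
-0.2 199 [0.0773 0.0815 0.0941]
-0.16 161 [0.065  0.0723 0.0749]
-0.12 178 [0.0524 0.0601 0.0637]
-0.08 191 [0.0403 0.0475 0.0515]
-0.04 224 [0.0255 0.0282 0.0371]
pull_tab [([0.5341, 0.1046, 0.1935], 0.88)]
socket [([0.5105, 0.0871, 0.14], 0.62)]
ball [([0.5024, 0.0858, 0.0641], 0.82)]
insert [([0.6401, 0.0669, 0.0123], 0.88)]
tongue [([0.7491, 0.0418, 0.0642], 0.77)]
rod_jar []
mould_block [([0.6419, 0.2408, 0.0024], 0.59)]
scraper [([0.5842, -0.1726, 0.0015], 0.62)]
-0.2 47 [0.0749 0.0759 0.0768]
-0.16 179 [0.0667 0.0728 0.075 ]
-0.12 134 [0.0555 0.0612 0.0634]
-0.08 117 [0.0424 0.0481 0.0506]
-0.04 77 [0.026  0.0338 0.0385]
10.3 [-1.85793476 -7.35463064 -9.31277571] [0.53389327 0.10525883 0.17891294] [-0.96822499  0.90392852  0.20955128]
```

View pics/c.png

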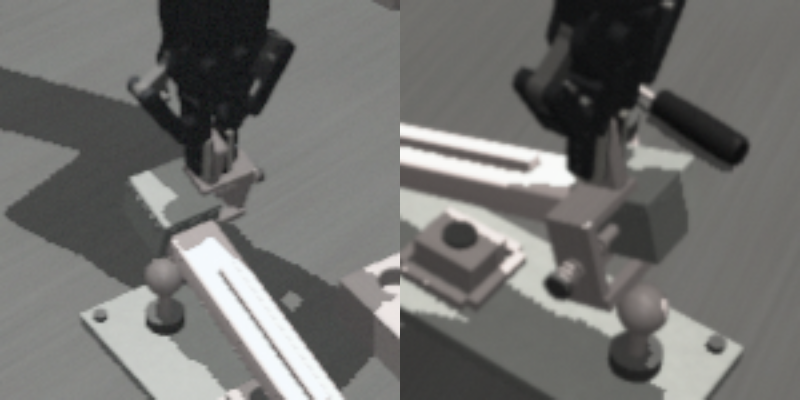

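The crops show the nose clear of the ball (scene view, (163,275)), with the tab held and the insert undisturbed. The lift is about 75–77 mm, so I'll go a little higher.

Emit:
carry_out --commands "1 0 2 0; 2 0 4 0; 2 0 4 0; 2 0 4 0; 2 0 4 0; 2 0 4 0; 2 0 4 0; 2 0 4 0"

```text
time: 10.97
eef_pos: [0.5363, 0.1052, 0.1829]
ee_rot: [0.996, -0.084, -0.003, 0.002]
wrist_force: [-1.1, -7.5, -9.1]
gripper_width: 0.0112
grip_force: 63.3
```

Run:
```python
from h import *
for c in ['scene','side']:
    d=robot.read_camera(c)
    for n in ['pull_tab','socket','insert']: print(n,[(np.round(r['xyz'],4).tolist(),round(r['score'],2)) for r in robot.spot_point(c,n)[:1]])
    r=robot.trace(c,'tongue')
    if r:
        P=cloud(d)[r[0]['region']&(d['depth']>0)]-[.7495,.044,.064]
        f=P[:,0]*.986-P[:,1]*.167; g=P[:,0]*.167+P[:,1]*.986
        k=(f>-.17)&(f<-.06)&(abs(g)<.018)
        v=[(lo,np.percentile(P[k&(abs(f-lo)<.005),2],85)) for lo in np.arange(-.16,-.06,.01) if (k&(abs(f-lo)<.005)).sum()>5]
        s=np.polyfit(*np.array(v).T,1); print('theta',-np.arctan(s[0]),250*np.sin(-np.arctan(s[0])))
s=robot.state();print(s['time'],s['wrist_force'],s['eef_pos'],max(map(abs,s['qvel'])),s['gripper_width'],s['grip_force'])
```

```text
pull_tab [([0.5353, 0.1079, 0.1952], 0.61)]
socket [([0.5183, 0.0798, 0.1416], 0.89)]
insert [([0.6356, 0.0576, 0.0134], 0.77)]
theta 0.3258080142118603 80.01859919805908
pull_tab [([0.5392, 0.1062, 0.1969], 0.87)]
socket [([0.5133, 0.0829, 0.1435], 0.58)]
insert [([0.6399, 0.0636, 0.011], 0.68)]
theta 0.3232909491558536 79.42218426107726
11.4667 [-1.23344869 -7.9396599  -8.90870629] [0.53625642 0.10521833 0.18288585] 0.0015030541805994013 0.011124472656980564 63.25526475906372
```

The fitted lift is 80 mm, the arm is steady, and the latch is still held against its spring. I'm handing it in.

```bash
python3 -c "
from workcell import robot
print(robot.sign_off())"
```

```text
the job is handed in; nothing more can be done
None
```

I pulled the latch fully towards the spring-rod side, lifted the nose to about 80 mm above the ball, and handed the job in after about 11.5 s with the gripper still holding the arm up, steady; the insert and the other things looked undisturbed in the camera checks.

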